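# Set the hold-down ratchet of a stamping fixture

## Task

Set the hold-down spring of the stamping fixture: wind the ratchet knob clockwise until its pointer stands at the tall post and the pawl has caught in the tooth there (the one nearest the post), not a tooth further, and ease the spring's load gently onto the pawl before you let go, neither forcing the wheel back against the pawl nor letting it fly back. Then push the lock bolt gently and fully home, and leave the other things on the bench alone.

Things in the scene. Friction and masses are not known exactly. Their poses are not given: they have to be found in the camera images.
- fixture: Stamping fixture: grey iron bed 290 x 180 mm, 30 mm thick, fixed. Origin under the ratchet's axle, on the bench; x along the bed (-105 to +185 mm), y -90 to +90 mm, z up. On it: the ratchet wheel with knob at the origin, three steel posts round its +y side, pawl and lock bolt on the -y side, an anvil with hold-down arm (top 72 mm above the bench) at x 85 to 172 mm.
- axle (a point): Centre of the ratchet axle at the bed's top face (30 mm above the bench). It does not move.
- knob_grip (a point): Grip point of the black bar knob on top of the ratchet wheel, on the axle, 85 mm above the bench. The bar is 52 mm long, 12 mm thick, from 64 to 98 mm above the bench; its length runs along the pointer's direction. Under it are a shaft (radius 9 mm) and a hub (radius 17 mm, top 56 mm above the bench).
- pointer_tip (a point): Tip of the brass pointer that turns with knob and wheel, 50 mm from the axle, 48 mm above the bench. The line from axle to tip is the direction of the pointer and of the knob's bar. At joint wheel = 0 it points 150 degrees counter-clockwise (seen from above) from the fixture's x; it turns clockwise as the joint grows.
- tall_post_top (a point): Top centre of the tall post (9 mm thick, round head 13 mm wide, 30 mm tall, top 60 mm above the bench), 60 mm from the axle. It marks the chosen tooth. Its place is where the pointer points at joint wheel 0.46, 0.852 or 1.245 (it changes); short posts (9 mm thick, 11 mm tall) stand in the other two.
- bolt_stud (a point): Upright round stud of the lock bolt, 10 mm thick, top 78 mm above the bench; this point is on its centre line 66 mm above the bench. Drawn back it stands at x -65, y -48.5 mm of the fixture; it slides 24 mm along the fixture's +x to be home (about 2.5 N of friction, then a hard stop). The bolt's flat bar below it is 37 mm above the bench.
- wheel (a joint): Angle of the ratchet wheel, rad, growing clockwise seen from above. Starts at 0 against a stop, with the pawl on a smooth part of the rim; ends at 1.8. Teeth are 0.393 apart, the first near the first post. A spring turns it back with 0.16 N m at 0 and 0.05 N m more per rad. Let go of from 0.03 rad or more above its seat it flies back (over 3 rad/s).
- pawl (a joint): Angle of the sprung pawl, rad: 0 seated, 0.11 on a tooth's tip. Its place is adjustable and not known exactly: the chosen tooth seats anywhere within 0.14 rad before or after the pointer meets the post. It clicks in about 0.02 rad past that seat, then stops the wheel from turning back. Holding the spring alone it carries 6 to 12 N; over 20 N is forcing it.
- bolt (a joint): Travel of the lock bolt, m: 0 drawn back (start 0 to 0.003), 0.024 fully home.
- tin_left: Bystander: aluminium tin of punches, 72 mm wide, about 125 mm tall. Leave it alone.
- tin_right: Bystander: yellow tin of punches, 72 mm wide, about 125 mm tall. Leave it alone.
- hammer: Bystander: a hammer lying on the bench. Leave it alone.
- brush: Bystander: a brush lying on the bench. Leave it alone.
- oil: Bystander: clear oil bottle 48 mm wide, 120 mm tall. Leave it alone.
- blank: Bystander: brass blank 26 x 20 x 16 mm lying on the fixture's bed beside the anvil. Leave it alone.
- letter_punch: Bystander: square steel punch, 10 mm thick, 70 mm long, lying on the fixture's bed beside the anvil. Leave it alone.

How it is judged (in metres and radians):
On the way, in this order (a step that is already met when the one before it is completed fails the run):
1. the pawl holds the wheel at the tall post and the knob is let go, with the bolt still drawn back (horizontal distance between pointer_tip and tall_post_top below 0.015 m and value of joint pawl below 0.05 rad and contact force between pawl and wheel above 2 N and velocity of joint wheel between -0.05 and 0.05 rad/s and contact force between the fingers and wheel below 0.2 N and value of joint bolt below 0.012 m), for 0.2 s.
2. the lock bolt is pushed home (value of joint bolt above 0.021 m), for 0.1 s.
At the end, for the whole second after the job is handed in: The pointer stands at the tall post (tip within 15 mm of the post's centre line; the next tooth is over 17 mm off), the pawl is down in that tooth (below 0.05 rad) and carries the spring (over 2 N), the wheel is still and free of the fingers, and the bolt is within 3 mm of fully home (horizontal distance between pointer_tip and tall_post_top below 0.015 m and value of joint pawl below 0.05 rad and contact force between pawl and wheel above 2 N and velocity of joint wheel between -0.05 and 0.05 rad/s and contact force between the fingers and wheel below 0.2 N and value of joint bolt above 0.021 m); the robot touches nothing.
It fails at once if the wheel is forced against the pawl (over 20 N) (contact force between pawl and wheel above 20 N).
It fails at once if the wheel flies back (faster than 3 rad/s) (velocity of joint wheel below -3 rad/s).
It fails at once if the bolt is rammed (over 35 N) (contact force between the fingers and bolt above 35 N).
It fails at once if a bystander is moved by more than 20 mm (distance of any of tin_left, tin_right, hammer, brush, oil, blank, letter_punch from where it was at the start of the episode above 0.02 m).
It also fails if it takes over 61 s, if anything falls off the work surface, if the arm or the gripper's body presses on something with over 40 N, if the wrist force passes 120 N, or if a joint passes its speed limit or range.

## Robot

A 7-joint arm with a two-finger parallel gripper is mounted at the origin on the work surface. World frame = base frame: x ahead of the robot, y to its left, z up, the work surface at z = 0. Lengths are in mm, angles in rad, forces in N, time in s.
With the tool pointing down it reaches from about 400 to 900 mm from the base axis. Payload 5.5 kg.
Tool frame: the origin (TCP) lies on the centre line of the jaws, within the pads' length; the fingertips stand 22 mm ahead of it and the grasp point (between the pads) lies 3 mm ahead of it (robot.finger_overhang is the distance from the TCP to the fingertips, in mm); z points along the fingers, y is the line along which they close (so a half turn about z gives the same grasp; the last joint's range is limited). The gripper opens to 92 mm and grips with 3 to 60 N. Pads are 19 mm wide; open, the fingers measure 130 mm over their backs; the gripper's body (75 mm by 190 mm) begins 47 mm behind the grasp point.
Start: joints at [-1.001, 0.501, -0.427, 1.55, 0.221, 1.138, -0.21], TCP at [196.269, 619.659, 248.729] pointing down, gripper open.
Joint ranges: [-2.88, 2.88], [-0.31, 2.03], [-1.54, 1.56], [0.2, 2.42], [-1.41, 4.55], [0.19, 2.02], [-2.57, 2.57]. Speed limits (rad/s): [2.57, 2.57, 3.14, 3.14, 3.14, 3.14, 3.14].

## Interface

Orientations are given as a unit quaternion [w, x, y, z].
In Python, from workcell import robot gives the robot as it stands. The module is installed in compiled form; this text tells all that it offers. Calls block until the motion is done:
- robot.goto(position, orientation): joint-space move of the TCP to a pose.
- robot.move_linear(position, rotation=None, rate=150): straight line of the TCP; rotation=None keeps the orientation; rate is the mean speed in mm/s.
- robot.set_joints(angles): joint-space move.
- robot.move_gripper(opening, grasp_force=None): opening from 0.0 (shut) to 1.0 (fully open); grasp_force is the grip in N (None keeps the last); returns when the fingers have stopped.
- robot.hold(seconds).
- robot.solve_ik(position, orientation): joint angles nearest the present ones, or None.
- robot.camera(name): name is "scene" or "top" or "wrist"; returns (picture, depth): 384x512x3 uint8, blue, green, red; 384x512 float32, mm along the optical axis (not along the pixel's ray), 0 where there is no reading.
- robot.calibration(name): a dict with "intrinsics" (3x3 intrinsics, pixels), "R" (3x3) and "t" (3): a world point X has camera coordinates R X + t. Camera axes: x right, y down, z forward; pixel columns grow to the right and rows downward; lengths in mm; the calibration is good to about 2 mm. A picture is of the moment at which its call begins: read the wrist's pose just before it. calibration takes no time and is no camera call; for the wrist camera it gives the pose at the moment of the call.
A pose or a line that the arm cannot do raises robot.MotionError and nothing moves.
- robot.hand_in(): hands the job in; it is judged then, once.
Readings, each from a call of its own:
- robot.current_t(): time.
- robot.current_qpos(): joint angles.
- robot.current_qvel(): joint speeds.
- robot.current_effort(): joint torques, N m.
- robot.current_tcp_pos(): TCP position.
- robot.current_ee_rot(): TCP orientation.
- robot.current_ft_force(): force on the tool from outside, world axes, zero at the start.
- robot.current_wrist_torque(): the same for the moment, N m.
- robot.current_gripper_width(): opening from 0.0 (shut) to 1.0 (fully open).
- robot.current_grasp_force(): force on a finger pad.
Only numpy, scipy, OpenCV 4.12 (cv2) and the standard library are available. Lean on these libraries where they do the work, as an engineer would, in place of code of your own. Each camera call takes 0.05 s, during which the arm holds its last target. There are 200 camera calls.

## Working session

There is one attempt and no reset: what is moved stays moved. The work goes in short steps, each a Python script; the robot and the scene stay as the last script left them, time stands still between calls to the robot, and variables do not carry over. Pictures are saved under pics/ and viewed, at most 10 in all, crops included, and the job is handed in when it is done.

```bash
mkdir -p pics; cat > h.py <<'E'
import numpy as np, cv2
from workcell import robot
def snap(name):
    c=robot.calibration(name); im,d=robot.camera(name)
    return im,d,{k:np.array(v,float) for k,v in c.items()}
def ray(c,u,v,z):
    R,t,K=c["R"],c["t"],c["intrinsics"]
    o=-R.T@t; r=R.T@np.linalg.solve(K,[u,v,1]); return o+r*(z-o[2])/r[2]
def proj(c,X):
    p=c["intrinsics"]@(c["R"]@np.array(X,float)+c["t"]); return p[:2]/p[2]
def cloud(c,d):
    h,w=d.shape; u,v=np.meshgrid(np.arange(w),np.arange(h))
    P=np.linalg.inv(c["intrinsics"])@np.stack([u.ravel()*d.ravel(),v.ravel()*d.ravel(),d.ravel()])
    return (c["R"].T@(P-c["t"].reshape(3,1))).T.reshape(h,w,3)
E
python3 - <<'E'
from h import *
im,d,c=snap("top"); cv2.imwrite("pics/top.png",im); np.savez("top.npz",im=im,d=d,**c)
im2,d2,c2=snap("scene"); np.savez("scene.npz",im=im2,d=d2,**c2); cv2.imwrite("pics/scene.png",im2)
print(robot.current_t(),c["intrinsics"][0,0],c["t"],c["R"],robot.current_ee_rot())
E
```

```text
0.1 448.46859996367465 [   9.27112318  556.94524528 1557.14045244] [[-2.39116967e-02 -9.99698521e-01 -5.57654035e-03]
 [-9.80182151e-01  2.45414104e-02 -1.96572300e-01]
 [ 1.96649894e-01  7.65648106e-04 -9.80473474e-01]] [-1.56897317e-04  1.52762638e-01  9.88262530e-01 -8.51226330e-04]
```

View pics/top.png

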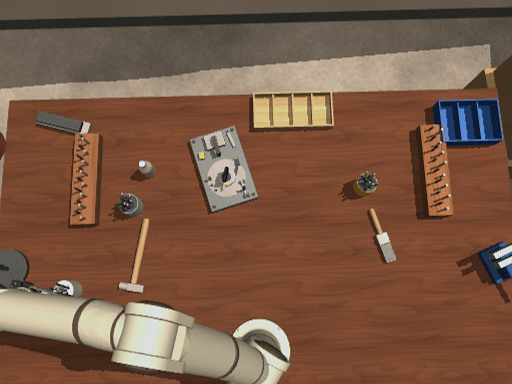

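View pics/scene.png

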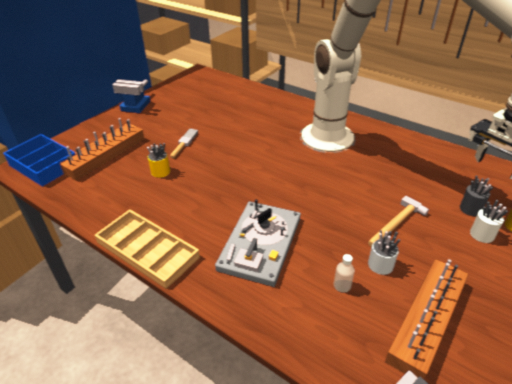

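The top view shows the bed at columns 190–257, rows 126–212, with the anvil at its far end (rows 130–155) and the wheel near (226,177). The tins, bottle and hammer are to the left, well clear of it. Next I'll fit the bed outline and look from close by.

```bash
python3 - <<'E'
from h import *
z=np.load("top.npz"); c={k:z[k] for k in("intrinsics","R","t")}; im=z["im"]
P=cloud(c,z["d"])
hsv=cv2.cvtColor(im,cv2.COLOR_BGR2HSV)
m=np.zeros(im.shape[:2],np.uint8); m[115:222,180:268]=1
m&=(hsv[...,1]<70).astype(np.uint8)|((P[...,2]>20)&(P[...,2]<120)).astype(np.uint8)
m=cv2.morphologyEx(m,cv2.MORPH_OPEN,np.ones((3,3)))
cn=max(cv2.findContours(m,0,2)[0],key=cv2.contourArea)
box=cv2.boxPoints(cv2.minAreaRect(cn)); W=np.array([ray(c,u,v,30) for u,v in box]); print(box,W)
print([np.linalg.norm(W[i]-W[i-1]) for i in range(4)], W.mean(0))
for dx in(0,1,2,3):
  e=W[(dx+1)%4]-W[dx]; print(np.degrees(np.arctan2(e[1],e[0])))
# wrist camera mounting
cw=robot.calibration("wrist"); R=np.array(cw["R"]);o=-R.T@np.array(cw["t"])
print("wrist cam",o,R,robot.current_tcp_pos(),cw["intrinsics"])
E
```

```text
[[188.14948 139.07831]
 [235.23843 124.363  ]
 [258.20996 197.87189]
 [211.121   212.58719]] [[762.78910882 243.43025068  30.        ]
 [816.07112592  66.39302595  30.        ]
 [532.7586611  -13.01237418  30.        ]
 [482.90508469 158.6812745   30.        ]]
[np.float64(292.4336778260067), np.float64(184.88145468896718), np.float64(294.22979164506296), np.float64(178.78503314205034)] [648.63099513 113.87304424  30.        ]
-73.25004148646676
-164.34314391690268
106.19137084415678
16.84632995862971
wrist cam [128.11214225 640.47707907 385.43973408] [[ 3.01544442e-01  9.53451838e-01 -7.35925750e-04]
 [ 9.19404011e-01 -2.90571671e-01  2.65074271e-01]
 [ 2.52521711e-01 -8.06082860e-02 -9.64227717e-01]] [196.17941971 619.08588675 247.78772471] [[280.58613944   0.         255.17378942]
 [  0.         280.58613944 193.0104882 ]
 [  0.           0.           1.        ]]
```

```bash
cat >> h.py <<'E'
def quat(a):
    "tool down, tool y at world angle a (rad)"
    # rotation by pi about axis n at angle b: tool x -> angle 2b, tool y -> angle 2b-90deg
    b=(a+np.pi/2)/2; return np.array([0,np.cos(b),np.sin(b),0])
def slow(f):return f
E
python3 - <<'E'
from h import *
yaw=np.radians(16.2); O=np.array([610.2,102.7])
a=yaw+np.radians(60); tx=np.array([np.cos(a+np.pi/2),np.sin(a+np.pi/2)])
p=O-55*tx
robot.goto([*p,240],quat(a)); print(robot.current_ee_rot(),robot.current_tcp_pos(),robot.current_qpos(),robot.current_t())
robot.move_gripper(0.5)
robot.hold(0.3)
im,d,c=snap("wrist"); np.savez("w1.npz",im=im,d=d,**c); cv2.imwrite("pics/w1.png",cv2.resize(im,(768,576),interpolation=cv2.INTER_CUBIC))
print(proj(c,[*O,30]),robot.current_t())
E
```

```text
[-1.00675979e-04  1.19006945e-01  9.92893334e-01  4.05904249e-04] [663.31356576  91.40570215 240.03649496] [-0.05134851  0.51537724 -0.17889675  1.51172058  0.09651819  1.12311842
  1.08292677] 2.6083
[255.19240184 129.87361274] 3.85
```

View pics/w1.png

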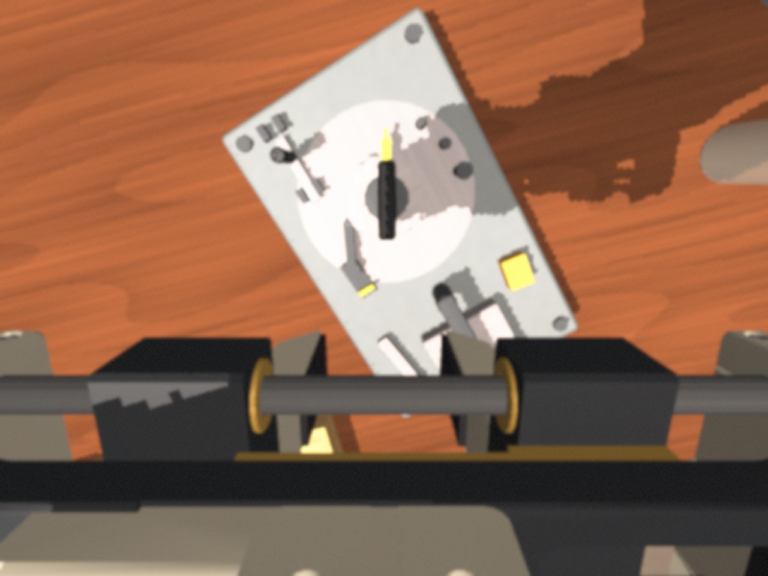

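The close view shows the knob bar at about (258,133) in native pixels, the pointer tip at (258,87), and posts at (281,82), (297,95) and (309,113), the last looking tallest. The stud is at (187,104).

```bash
python3 - <<'E'
from h import *
z=np.load("w1.npz"); c={k:z[k] for k in("intrinsics","R","t")}; im=z["im"]; P=cloud(c,z["d"])
hsv=cv2.cvtColor(im,cv2.COLOR_BGR2HSV)
roi=np.zeros(im.shape[:2],bool); roi[70:175,235:285]=1
ye=roi&(hsv[...,1]>120)&(hsv[...,0]>20)&(hsv[...,0]<40); v,u=np.nonzero(ye&(np.arange(384)[:,None]<120)); 
i=v.argmin(); tip=ray(c,u[v==v[i]].mean(),v[i],48)
# bar: depth-based, height 90..105
b=roi&(P[...,2]>88)&(P[...,2]<108); v,u=np.nonzero(b); 
r=cv2.minAreaRect(np.c_[u,v].astype(np.float32)); print("barpx",r)
K=ray(c,*r[0],98); print("bar z",np.median(P[b][:,2]),"knob",K,"tip",tip,np.linalg.norm((tip-K)[:2]))
bx=cv2.boxPoints(r);W=np.array([ray(c,*q,98) for q in bx]);print("sides",np.linalg.norm(W[1]-W[0]),np.linalg.norm(W[2]-W[1]),[np.degrees(np.arctan2(*(W[k+1]-W[k])[1::-1])) for k in(0,1)])
ang=np.arctan2(*(tip-K)[1::-1]); print("pointer deg",np.degrees(ang),"yaw",np.degrees(ang)-150)
# bed long edges
m=(hsv[...,1]<90).astype(np.uint8); m[215:]=0
yaw=np.radians(16.2)
for th in(.46,.852,1.245):
  g=yaw+np.radians(150)-th
  for h in(41,60):
    X=[K[0]+60*np.cos(g),K[1]+60*np.sin(g),h]; q=proj(c,X); a,bb=int(round(q[1])),int(round(q[0]))
    print(th,h,q.round(1),"z max near",np.round(np.percentile(P[a-3:a+4,bb-3:bb+4,2],[50,90]),1))
cy,sy=np.cos(yaw),np.sin(yaw)
S=[K[0]+cy*-65+sy*48.5,K[1]+sy*-65-cy*48.5,78]; print("stud pred",S,proj(c,S))
for w in [(-105,-90),(-105,90),(185,90)]: print(w,proj(c,[K[0]+cy*w[0]-sy*w[1],K[1]+sy*w[0]+cy*w[1],30])*1.5)
E
```

```text
barpx ((257.5, 133.5), (53.0, 11.0), 90.0)
bar z 99.43545460317084 knob [610.96945331 104.76171075  98.        ] tip [572.05278363 114.09989986  48.        ] 40.02135623507231
sides 10.486700157376456 50.762500194281685 [np.float64(76.22680672621664), np.float64(-13.350950810109243)]
pointer deg 166.5067886714677 yaw 16.50678867146769
0.46 41 [280.9  81.5] z max near [42.7 43.6]
0.46 60 [282.5  79.4] z max near [33. 43.]
0.852 41 [296.9  95. ] z max near [42.7 43.9]
0.852 60 [299.5  93.7] z max near [42.1 43.5]
1.245 41 [306.3 113.6] z max near [61.5 62.7]
1.245 60 [309.4 113.4] z max near [61.9 62.8]
stud pred [np.float64(562.0814323873443), np.float64(40.05304510595985), 78] [183.99947189 100.05860272]
(-105, -90) [217.89253733 134.60596287]
(-105, 90) [421.17538963   2.2476834 ]
(185, 90) [578.90927783 329.24674122]
```

```bash
cat > fit.py <<'E'
from h import *
from scipy.optimize import least_squares
z=np.load("w1.npz"); c={k:z[k] for k in("intrinsics","R","t")}
pts=[(-105,-90,30,224,138),(-105,90,30,421,9),(185,90,30,577,328),(-65,-48.5,78,280,156),
     (0,0,98,387,197),]+[(60*np.cos(2.618-t),60*np.sin(2.618-t),h,u,v) for t,h,u,v in((.46,41,422,123),(.852,41,445,143),(1.245,60,463,170))]
pts=np.array(pts)
def f(x):
    C,S=np.cos(x[2]),np.sin(x[2])
    return np.array([proj(c,[x[0]+C*p[0]-S*p[1],x[1]+S*p[0]+C*p[1],p[2]])-p[3:]/1.5 for p in pts]).ravel()
s=least_squares(f,[611,104,.283],loss="soft_l1"); print(s.x,np.degrees(s.x[2]));print(s.fun.reshape(-1,2).round(1))
E
python3 fit.py
```

```text
[6.12228487e+02 1.05259043e+02 2.92000725e-01] 16.730409167676438
[[-3.6 -0.2]
 [-0.3 -3.6]
 [ 2.7  0.5]
 [-2.1 -2.1]
 [ 0.3  3.3]
 [-0.2  0.3]
 [ 0.6  0.3]
 [ 1.3  0.6]]
```

The wrist calibration has a small bias, and joint 7 would run out of range with this grasp. I'll take the half-turned grasp and a second view from the other side, which also averages out the bias.

```bash
python3 - <<'E'
from h import *
yaw=np.radians(16.5); O=np.array([611.5,104.5])
a=yaw+np.radians(60)-np.pi; tx=np.array([np.cos(a+np.pi/2),np.sin(a+np.pi/2)])
p=O-55*tx
robot.goto([*p,240],quat(a)); print(robot.current_qpos().round(2) ,robot.current_t())
for w in (0,-1.45): print(robot.solve_ik([*O,88],quat(a+w)))
robot.hold(0.2)
im,d,c=snap("wrist"); np.savez("w2.npz",im=im,d=d,**c); cv2.imwrite("pics/w2.png",cv2.resize(im,(768,576),interpolation=cv2.INTER_CUBIC))
print(proj(c,[*O,30])*1.5,proj(c,[*O,98])*1.5,robot.current_t())
E
```

```text
[-0.6   0.35  0.43  1.79 -0.17  1.03 -1.91] 6.3833
[-0.49129524  0.63355661  0.37768937  1.76347535 -0.30826692  0.8031659
 -1.77062591]
[ 0.59963493  1.09044739 -1.30826986  1.72473847  1.11360574  1.26790118
  2.03729464]
[382.65335514 194.86896201] [382.53379368 199.65621733] 6.6333
```

View pics/w2.png

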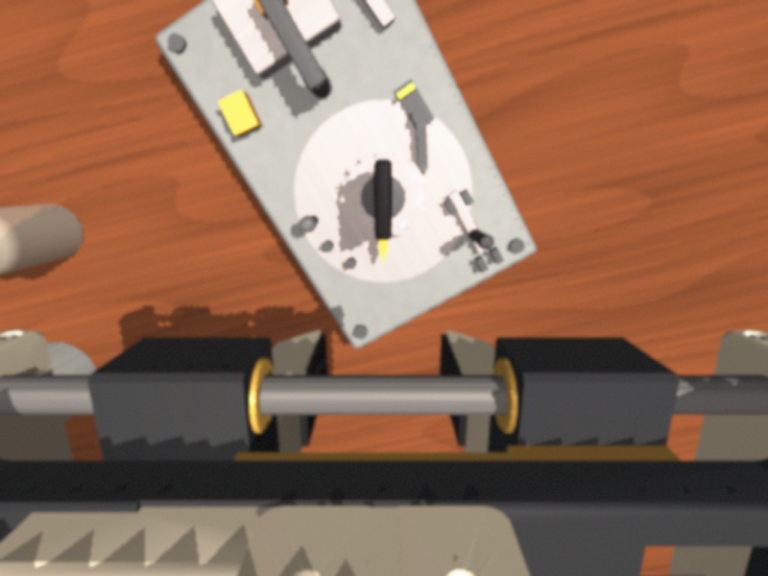

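Second view: the knob bar centre at (383,199) matches the prediction (382.5,199.7) for the origin (611.5,104.5), and the bar is vertical, so the yaw is 16.5°. The tall post is at (307,223), the third one. Now I'll check the IK branches.

```bash
python3 - <<'E'
from h import *
yaw=np.radians(16.5); O=np.array([611.5,104.5]); a=yaw+np.radians(60)-np.pi
for w in (.0,-.1,-.3,-.5,-.7,-.9,-1.1,-1.3,-1.45):
    s=robot.solve_ik([*O,88],quat(a+w)); print(w,None if s is None else s.round(2))
print(quat(a),robot.current_ee_rot())
E
```

```text
0.0 [-0.49  0.63  0.38  1.76 -0.31  0.8  -1.77]
-0.1 [-0.5   0.64  0.39  1.76 -0.32  0.81 -1.86]
-0.3 [-0.52  0.64  0.42  1.76 -0.35  0.81 -2.04]
-0.5 [-0.55  0.65  0.45  1.77 -0.37  0.81 -2.22]
-0.7 [-0.57  0.65  0.48  1.77 -0.4   0.82 -2.4 ]
-0.9 [-0.7   0.71  0.68  1.77 -0.57  0.87 -2.46]
-1.1 [-0.84  0.81  0.9   1.78 -0.77  0.95 -2.51]
-1.3 [-1.02  1.15  1.35  1.78 -1.19  1.29 -2.45]
-1.45 [ 0.6   1.09 -1.31  1.72  1.11  1.27  2.04]
[ 0.          0.99306846 -0.1175374   0.        ] [ 2.12920466e-05  9.93070020e-01 -1.17524191e-01 -2.07869981e-05]
```

Clockwise lowers q7, so the first grasp branch is the right one. I'll flip back, and test the rotation timing in the air.

```bash
cat >> h.py <<'E'
YAW=np.radians(16.5); O=np.array([611.5,104.5]); A0=YAW+np.radians(60)
def rd(tag=""):
    print(tag,"t%.2f"%robot.current_t(),"F",np.round(robot.current_ft_force(),2),"Tz %.3f"%robot.current_wrist_torque()[2],
      "p",np.round(robot.current_tcp_pos(),1),"w%.3f g%.1f"%(robot.current_gripper_width(),robot.current_grasp_force()))
def ang():
    w,x,y,z=robot.current_ee_rot(); return A0-(2*np.arctan2(y,x)-np.pi/2)
def wrap(x): return (x+np.pi)%(2*np.pi)-np.pi
E
python3 - <<'E'
from h import *
robot.goto([*O,140],quat(A0)); rd()
for w in (-.5,-1,-1.5): print(robot.solve_ik([*O,88],quat(A0+w)).round(2))
t=robot.current_t(); robot.move_linear([*O,140],quat(A0-.05)); print("lin",robot.current_t()-t,wrap(ang())); t=robot.current_t()
robot.goto([*O,140],quat(A0)); print("goto",robot.current_t()-t,wrap(ang())); rd("air")
robot.hold(.2);rd("air")
E
```

```text
t8.62 F [-0.8  -0.2   0.25] Tz -0.050 p [611.  104.7 139.5] w0.500 g0.0
[ 0.55  0.98 -1.18  1.73  0.99  1.16 -0.09]
[ 0.52  0.93 -1.1   1.73  0.92  1.1  -0.55]
[ 0.48  0.87 -1.02  1.73  0.85  1.05 -1.01]
lin 0.25 0.04795409080541324
goto 0.25 2.764060406201807e-05
air t9.12 F [-0.47  0.47  0.51] Tz -0.011 p [611.3 104.7 139.9] w0.502 g0.0
air t9.32 F [0.91 0.06 0.08] Tz 0.005 p [611.5 104.5 140. ] w0.503 g0.0
```

```bash
python3 - <<'E'
from h import *
robot.move_linear([*O,89],quat(A0),rate=80); rd("down")
robot.move_gripper(0.0,5); robot.hold(.2); rd("grip5")
n=np.array([np.cos(A0),np.sin(A0)])
F=robot.current_ft_force(); print("Fn",F[:2]@n,"Ft",F[0]*-n[1]+F[1]*n[0])
E
```

```text
down t10.11 F [-0.16 -0.72  0.71] Tz -0.051 p [611.6 104.8  89.2] w0.497 g0.0
grip5 t10.94 F [1.06 1.23 0.53] Tz 0.064 p [611.6 104.7  89.2] w0.129 g5.0
Fn 1.4401272586655778 Ft -0.7425621052261768
```

```bash
python3 - <<'E'
from h import *
robot.move_gripper(0.0,60); robot.hold(.1); rd("grip60")
p=np.array([*O,89.]); 
for th in np.arange(.04,1.361,.04):
    robot.move_linear(p,quat(A0-th))
    F=robot.current_ft_force(); print("%.2f a%.3f Tz%.3f F%s w%.3f"%(th,wrap(ang()),robot.current_wrist_torque()[2],F.round(1),robot.current_gripper_width()))
    if abs(F).max()>40: print("stop");break
    if np.hypot(*F[:2])>6: p[:2]+=F[:2]*0.02
robot.hold(.2); rd()
E
```

```text
grip60 t11.26 F [1.27 1.6  1.49] Tz 0.098 p [611.6 104.7  89.1] w0.129 g60.0
0.04 a0.039 Tz0.104 F[1.3 2.1 0.6] w0.125
0.08 a0.078 Tz0.143 F[1.2 2.1 2.6] w0.125
0.12 a0.118 Tz0.165 F[1.6 1.4 1.9] w0.127
0.16 a0.158 Tz0.174 F[1.3 3.  1.8] w0.127
0.20 a0.198 Tz0.085 F[0.9 2.4 3. ] w0.131
0.24 a0.238 Tz0.150 F[2.4 2.7 2.8] w0.128
0.28 a0.278 Tz0.153 F[1.1 2.8 3.4] w0.128
0.32 a0.318 Tz0.163 F[1.8 2.2 3.8] w0.125
0.36 a0.358 Tz0.172 F[1.9 2.6 3.9] w0.131
0.40 a0.398 Tz0.128 F[1.8 2.2 4.3] w0.129
0.44 a0.438 Tz0.137 F[2.3 3.1 3.2] w0.128
0.48 a0.478 Tz0.140 F[2.8 1.5 4. ] w0.132
0.52 a0.518 Tz0.187 F[1.7 2.7 4.7] w0.127
0.56 a0.558 Tz0.203 F[2.9 2.6 6.1] w0.130
0.60 a0.597 Tz0.163 F[1.2 2.  5.4] w0.125
0.64 a0.637 Tz0.153 F[1.8 2.3 5.5] w0.125
0.68 a0.677 Tz0.170 F[2.  2.6 5.3] w0.124
0.72 a0.717 Tz0.222 F[1.8 2.5 4.9] w0.126
0.76 a0.757 Tz0.182 F[2.5 3.4 4.6] w0.124
0.80 a0.797 Tz0.145 F[1.3 2.4 5.8] w0.129
0.84 a0.837 Tz0.221 F[1.8 2.7 5.7] w0.126
0.88 a0.877 Tz0.162 F[2.  2.7 5.9] w0.129
0.92 a0.917 Tz0.187 F[1.3 2.7 5.8] w0.128
0.96 a0.957 Tz0.204 F[1.2 2.3 5.3] w0.129
1.00 a0.997 Tz0.237 F[2.4 3.1 5.5] w0.127
1.04 a1.037 Tz0.196 F[1.7 2.2 4.7] w0.126
1.08 a1.077 Tz0.204 F[1.1 2.6 5.8] w0.129
1.12 a1.117 Tz0.246 F[0.8 3.8 6. ] w0.127
1.16 a1.157 Tz0.149 F[0.9 2.  6.4] w0.128
1.20 a1.197 Tz0.203 F[1.9 2.9 5.5] w0.127
1.24 a1.237 Tz0.249 F[1.4 2.3 5. ] w0.126
1.28 a1.277 Tz0.214 F[1.  2.  6.2] w0.127
1.32 a1.317 Tz0.217 F[1.6 2.7 4.5] w0.127
1.36 a1.357 Tz0.179 F[1.1 2.6 5.3] w0.126
 t19.96 F [1.13 2.26 5.53] Tz 0.250 p [611.4 104.5  89.1] w0.128 g60.0
```

```bash
python3 - <<'E'
from h import *
p=np.array([*O,89.])
def tz(n=15):
    return np.mean([robot.current_wrist_torque()[2] for _ in range(n)])
for th in (1.40,1.43,1.455): robot.move_linear(p,quat(A0-th))
robot.hold(.1); T0=tz(); print("top",T0,wrap(ang()),robot.current_t()); print([round(robot.current_wrist_torque()[2],3) for _ in range(4)])
th=1.455
while th>1.09:
    th-=.008; robot.move_linear(p,quat(A0-th)); T=tz(); print("%.3f:%.3f"%(th,T),end=" ")
    if T<0.09: break
print(); rd()
E
```

```text
top 0.2446605680786579 1.4517370354648085 20.8083
[np.float64(0.245), np.float64(0.245), np.float64(0.245), np.float64(0.245)]
1.447:0.257 1.439:0.205 1.431:0.271 1.423:0.223 1.415:0.243 1.407:0.211 1.399:0.263 1.391:0.255 1.383:0.216 1.375:0.219 1.367:0.226 1.359:0.228 1.351:0.261 1.343:0.241 1.335:0.221 1.327:0.247 1.319:0.234 1.311:0.247 1.303:0.205 1.295:0.248 1.287:0.231 1.279:0.212 1.271:0.202 1.263:0.235 1.255:0.227 1.247:0.236 1.239:0.180 1.231:0.226 1.223:0.231 1.215:0.233 1.207:0.256 1.199:0.262 1.191:0.179 1.183:0.168 1.175:0.108 1.167:-0.017 
 t29.81 F [1.05 2.04 6.31] Tz -0.017 p [611.5 104.5  89.1] w0.131 g60.0
```

The load has transferred to the pawl: torque went from 0.23 to about 0 between 1.19 and 1.167. Next I'll confirm with held readings and open the gripper in stages.

```bash
python3 - <<'E'
from h import *
T=[]
for _ in range(5): robot.hold(.04); T.append(robot.current_wrist_torque()[2])
print(np.round(T,3))
if -0.06<np.mean(T)<0.06:
    robot.move_gripper(0.13,10); rd("soft"); robot.move_gripper(0.2); rd("open"); robot.move_gripper(0.5); rd("open")
    robot.hold(.2)
    robot.move_linear([*O,150],rate=150)
    a=A0; tx=np.array([-np.sin(a),np.cos(a)])
    robot.goto([*(O-55*tx),240],quat(A0)); robot.hold(.2)
    im,d,c=snap("wrist"); np.savez("w3.npz",im=im,d=d,**c); cv2.imwrite("pics/w3.png",cv2.resize(im,(768,576),interpolation=cv2.INTER_CUBIC)); rd()
E
```

```text
[ 0.013 -0.022  0.027  0.037  0.008]
soft t30.23 F [1.1  2.6  5.64] Tz -0.018 p [611.4 104.5  89.1] w0.127 g4.3
open t30.61 F [-4.08 -0.14  6.79] Tz 0.003 p [609.2 103.3  88.1] w0.199 g3.3
open t31.27 F [-0.53 -0.07 -0.67] Tz -0.012 p [611.5 104.4  88.9] w0.505 g0.0
 t33.38 F [ 0.3   0.46 -0.09] Tz 0.016 p [664.7  91.7 239.7] w0.500 g0.0
```

View pics/w3.png

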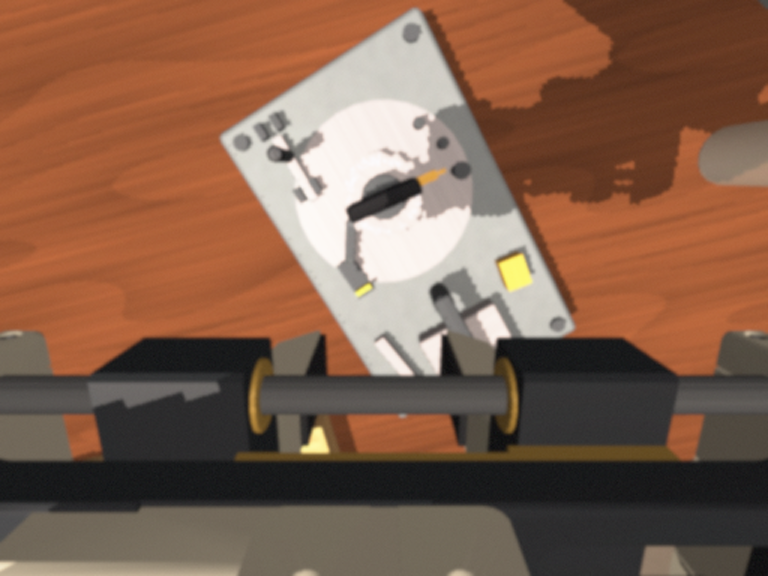

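The pointer tip is at (445,170) beside the tall post at (461,170), so the wheel has held. Next is the bolt; I'll locate the stud and check nearby heights from the depth image.

```bash
python3 - <<'E'
from h import *
z=np.load("w3.npz"); c={k:z[k] for k in("intrinsics","R","t")}; P=cloud(c,z["d"])
C,S=np.cos(YAW),np.sin(YAW); L=P.copy(); L[...,0]=C*(P[...,0]-O[0])+S*(P[...,1]-O[1]); L[...,1]=-S*(P[...,0]-O[0])+C*(P[...,1]-O[1])
s=(abs(L[...,0]+60)<30)&(abs(L[...,1]+48)<20)&(L[...,2]>65)&(L[...,2]<90); print("stud local",s.sum(),L[s].mean(0),L[s].min(0),L[s].max(0))
for x in range(-100,-30,10):
  print(x,[ (lambda q: round(float(q.max()),0) if q.size else None)(L[...,2][(abs(L[...,0]-x)<5)&(abs(L[...,1]-y)<5)]) for y in range(-85,-15,10)])
a=YAW+np.pi/2
for dx in(-95,-45):
  q=robot.solve_ik([O[0]+C*dx+S*48.5,O[1]+S*dx-C*48.5,78],quat(a)); print(q)
E
```

```text
stud local 116 [-61.76840678 -47.72623375  78.2018302 ] [-67.45787734 -53.30252869  65.19504986] [-56.95875042 -42.74119129  81.48659973]
-100 [33.0, 33.0, 33.0, 33.0, 33.0, 33.0, 33.0]
-90 [36.0, 38.0, 36.0, 42.0, 42.0, 41.0, 34.0]
-80 [34.0, 37.0, 34.0, 42.0, 43.0, 40.0, 34.0]
-70 [33.0, 34.0, 33.0, 80.0, 80.0, 34.0, 33.0]
-60 [33.0, 33.0, 33.0, 81.0, 81.0, 34.0, 34.0]
-50 [33.0, 33.0, 33.0, 41.0, 41.0, 34.0, 34.0]
-40 [34.0, 34.0, 33.0, 42.0, 42.0, 41.0, 34.0]
[ 0.82137732  1.06872074 -1.36783018  1.94416286  1.15058679  1.22381567
  0.86291883]
[ 0.74348979  1.1080455  -1.34851034  1.82260626  1.15711179  1.26371385
  0.8971608 ]
```

```bash
python3 - <<'E'
from h import *
C,S=np.cos(YAW),np.sin(YAW); a=YAW+np.pi/2
P=lambda x,zz=78: [O[0]+C*x+S*48,O[1]+S*x-C*48,zz]
f=lambda: float(np.mean([robot.current_ft_force()[:2]@[C,S] for _ in range(3)]))
robot.goto(P(-98,150),quat(a)); robot.move_gripper(0.0,30); rd()
robot.move_linear(P(-98),rate=120); robot.hold(.1); rd("low"); F0=f()
x=-82.; robot.move_linear(P(x),rate=50)
while x<-50:
    x+=1.5 if x<-60 else 0.7
    robot.move_linear(P(x),rate=20); g=f()-F0; print("%.1f:%.1f"%(x,g),end=" ")
    if g<-10: break
print(); robot.hold(.2); print(f()-F0); rd()
E
```

```text
t34.97 F [ 0.69  0.7  -0.73] Tz 0.027 p [531.1  30.6 150. ] w0.002 g0.0
low t35.82 F [-0.13  0.36  0.71] Tz -0.046 p [531.8  30.9  78.9] w0.003 g0.0
-80.5:-0.8 -79.0:-0.5 -77.5:-1.7 -76.0:-3.1 -74.5:-2.5 -73.0:-2.1 -71.5:-1.6 -70.0:-0.9 -68.5:-1.1 -67.0:-2.8 -65.5:-1.7 -64.0:-2.7 -62.5:-2.1 -61.0:-2.5 -59.5:-2.0 -58.8:-3.0 -58.1:-2.4 -57.4:-2.5 -56.7:-2.1 -56.0:-2.2 -55.3:-4.7 -54.6:-6.9 -53.9:-8.9 -53.2:-10.7 
-9.407453320221597
 t42.48 F [-8.98 -2.88  4.73] Tz -0.003 p [572.1  42.9  77.8] w0.004 g4.3
```

It reached the hard stop at −55.6, against −55.5 predicted. Retreating and taking one last look.

```bash
python3 - <<'E'
from h import *
C,S=np.cos(YAW),np.sin(YAW)
P=lambda x,zz=78: [O[0]+C*x+S*48,O[1]+S*x-C*48,zz]
robot.move_linear(P(-75),rate=60); robot.move_linear(P(-85,170),rate=150)
tx=np.array([-np.sin(A0),np.cos(A0)])
robot.goto([*(O-55*tx),240],quat(A0)); robot.hold(.2)
im,d,c=snap("wrist"); cv2.imwrite("pics/w4.png",cv2.resize(im[:230],(768,345))); rd()
Q=cloud(c,d); L=Q.copy(); L[...,0]=C*(Q[...,0]-O[0])+S*(Q[...,1]-O[1]); L[...,1]=-S*(Q[...,0]-O[0])+C*(Q[...,1]-O[1])
s=(abs(L[...,0]+50)<28)&(abs(L[...,1]+48)<16)&(L[...,2]>65)&(L[...,2]<90); print(L[s].mean(0))
E
```

```text
t44.67 F [ 0.31  1.03 -0.19] Tz 0.015 p [664.1  90.3 238.7] w0.001 g0.0
[-40.10038573 -47.77269544  78.57146926]
```

View pics/w4.png

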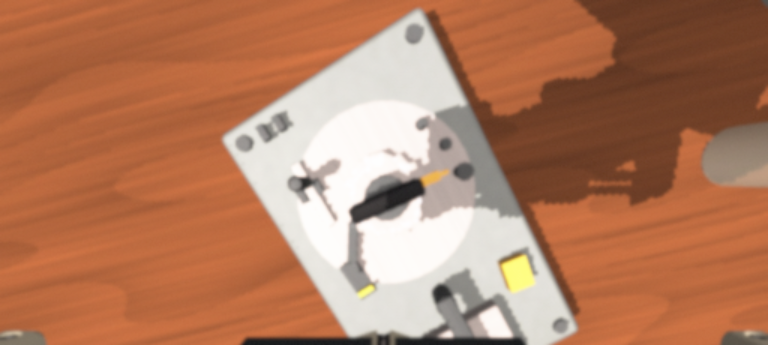

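The stud is now at (300,184), home at x ≈ −40, and the pointer is still beside the tall post.

```bash
python3 -c "
from workcell import robot
print(robot.hand_in())"
```

```text
the job is handed in; nothing more can be done
None
```

The job is handed in (no verdict was returned): the pawl holds the pointer at the tall post with the spring eased onto it, and the lock bolt went to its hard stop under about 10 N.

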